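Hang the lantern top on the swing arm

TASK

First swing the iron swing arm fully out, until it rests against its red stop, so that its hook points back over the bench. Then lift the hammered copper lantern top by its handle and hang it on the hook at the end of the arm by the middle of the handle, so that it hangs level and still with the arm still out at its stop. Do not tip the lantern top over and do not disturb the other things on the bench.

Things in the scene. Friction and masses are not known exactly. Their poses are not given: they have to be found in the camera images.
- bracket: Fixed dark iron bracket near the far edge of the bench: base plate 100 x 120 x 12 mm, round post (52 mm across, 34 mm near the top) 240 mm high. Origin: on the post's axis, the arm's pivot, at bench level. Fully out, the swing arm points along the bracket's -x axis, roughly to the robot; a red stop pin stands 45 mm from the pivot, on the bracket's +y side of the arm.
- swing_arm (a joint): Angle of the iron swing arm about the vertical pivot, rad. 0 = fully out against the stop; grows to 1.0 as it swings to the bracket's -y side (counter-clockwise from above; arm direction = bracket yaw + joint + pi). Stiff: stays where left, needs 5 to 6 N at 190 mm to turn. A flat bar 13 mm wide, 198 to 222 mm above the bench, runs to 235 mm from the pivot; the hook follows.
- push_point (a point): Point on the top face of the swing arm's flat bar, 190 mm from the pivot, 222 mm above the bench: a place to push the bar sideways. x runs along the bar towards the pivot. A round copper anvil, 48 mm across, top 251 mm above the bench, stands on the bar 85 mm from the pivot.
- hook_seat (a point): In the bend of the hook, 270 mm from the pivot, 199 mm above the bench: where the centre line of the hung handle's bar lies. x points along the arm to the pivot, y level across it (the hung bar lies along y, either way round). The hook is bent from iron strap 24 mm wide (along y), 8 mm thick; its underside is 186 mm above the bench; it rises to the flat bar 30 mm towards the pivot.
- hook_tip (a point): Top of the hook's upturned free tip, 28 mm beyond the seat (farther from the pivot), 224 mm above the bench. The tip must pass through the handle's opening, under its bar.
- lantern: Hammered copper lantern top: round dome 150 mm across, 66 mm high, crown 56 mm across, about 0.35 kg, upright on the bench, with a rigid dark wire handle. Origin: centre of its underside, z up. The handle is a square arch in its y-z plane: legs at y = +-60 mm, a straight level bar 8 mm thick, 135 mm above the underside. Opening over the crown 65 mm high. Weight centred about 35 mm up.
- handle_mid (a point): Middle of the handle's level bar, on its centre line, 135 mm above the lantern's underside. The bar runs along y, 60 mm either way.
- soap_dish: Polished copper soap dish, 120 x 85 x 24 mm, loose bystander. Origin: centre of its underside.
- brass_hinge: Flat open brass hinge, 84 x 80 mm, 10 mm thick at the knuckle, loose bystander. Origin: centre of its underside.
- rivet_set: Square steel riveting set, about 120 mm long and 18 mm thick, lying on the bench, loose bystander. Origin: middle of its underside.
- hammer: Hammer with a wooden handle lying at the right of the bench, loose bystander.
- rivet_tray: Open wooden rivet tray, 130 x 90 x 35 mm, loose bystander. Origin: centre of its underside.
- copper_bowl: Copper bowl, 120 mm across, 50 mm high, loose bystander. Origin: centre of its underside.
- flux_jar: Amber jar with a black cap, 70 mm across, 90 mm high, loose bystander. Origin: centre of its underside.

How it is judged:
By the outcome, as a careful person would: the job done as asked, in the order asked, and still so for the second after the job is handed in, with the robot touching nothing.
It also fails if it takes over 72 s, if anything falls off the work surface, if the arm or the gripper's body presses on something with over 40 N, if the wrist force passes 120 N, or if a joint passes its speed limit or range.

ROBOT

A 6-joint arm with a two-finger parallel gripper is mounted at the origin on the work surface. World frame = base frame: x ahead of the robot, y to its left, z up, the work surface at z = 0. Lengths are in m, angles in rad, forces in N, time in s.
With the tool pointing down it reaches from about 0.375 to 0.9 m from the base axis. Payload 3.1 kg.
Tool frame: the origin (TCP) lies between the finger pads; the fingertips stand 8 mm ahead of it and the grasp point (between the pads) lies 11 mm behind it; z points along the fingers, y is the line along which they close (so a half turn about z gives the same grasp; the last joint's range is limited). The gripper opens to 87 mm and grips with 3 to 60 N. Pads are 19 mm wide; open, the fingers measure 117 mm over their backs; the gripper's body (75 mm by 190 mm) begins 51 mm behind the grasp point.
Start: joints at [-1.339, 0.527, 1.433, -0, 1.181, -0.178], TCP at [0.249, -0.573, 0.231] pointing down, gripper open.
Joint ranges: [-3.08, 3.08], [-0.75, 2.2], [0.22, 2.44], [-1.43, 4.57], [0, 2.65], [-2.85, 2.85]. Speed limits (rad/s): [2.79, 2.79, 3.14, 3.14, 3.14, 3.14].

INTERFACE

Orientations are given as a unit quaternion [x, y, z, w].
In Python, from rig import robot gives the robot as it stands.
- The arm moves only by the tool move_arm, never from a script. Its argument "motion" is text: rows parted by semicolons, each of 5 numbers parted by spaces: the opening, from -1 (shut) to 1 (fully open), then the shift along the tool's x, y, z normalised to -1 to 1, where 1 is 0.2 m, then the turn about the tool's z normalised to -1 to 1, where 1 is pi rad. A call has 1 to 12 rows; each row is the pose to reach, as a shift and turn from the pose commanded when the call began, along the tool's axes at that moment, turning the shorter way round; what a row does not reach only later rows make up. A row lasts 1/12 s, in which the tool goes at most 41.7 mm and 7.16 degrees, less where a joint would pass 70% of its speed; a pose out of reach is approached as far as the arm can. A call with a number of a shift or a turn outside -1 to 1 is refused whole. A call with a gripper value outside its range is refused whole. The fingers move at their own pace and stop on an object; "newtons" is the grip in N (left out, the last holds). Time passes only in rows, so rows that repeat a pose let the fingers close. It gives the time, the measured TCP pose, the force, the opening and the grip force at its end, in the units of the state.
- robot.get_obs(): the state, without advancing time (a new reading comes with each control period).
- robot.camera(name): name is "scene" or "top" or "wrist"; returns (picture, depth): 400x640x3 uint8, red, green, blue; 400x640 float32, m along the optical axis (not along the pixel's ray), 0 where there is no reading.
- robot.camera_model(name): a dict with "mtx" (3x3 intrinsics, pixels), "D" ([k1, k2, p1, p2, k3] as OpenCV has them; the pictures are not rectified), "position" and "attitude" of the camera in the world. Camera axes: x right, y down, z forward; pixel columns grow to the right and rows downward; lengths in m; the calibration is good to about 2 mm. A picture is of the moment at which its call begins: read the wrist's pose just before it. camera_model takes no time and is no camera call; for the wrist camera it gives the pose at the moment of the call.
- robot.hand_in(): hands the job in; it is judged then, once.
The state is a dict: "time": time; "q": joint angles; "joint_velocities": joint speeds; "joint_torque": joint torques, N m; "position": TCP position; "tool_rot": TCP orientation; "ft_force": force on the tool from outside, world axes, zero at the start; "moment": the same for the moment, N m; "grip_width": finger opening in m; "grip_force": force on a finger pad.
Only numpy, scipy, OpenCV 4.12 (cv2) and the standard library are available. Lean on these libraries where they do the work, as an engineer would, in place of code of your own. Each camera call takes 0.05 s, during which the arm holds its last target. There are 200 camera calls.

## Working session

There is one attempt and no reset: what is moved stays moved. The work goes in short steps, Python scripts to look and compute and a tool call to move; the robot and the scene stay as the last step left them, time stands still between calls to the robot, and variables do not carry over. Pictures are saved under pics/ and viewed, at most 10 in all, crops included, and the job is handed in when it is done.

Besides the shell and the picture viewer there is one more tool, called as name(argument=value, ...) on one line, values as JSON. move_arm: Moves the arm, as the interface text tells. Its arguments: {"type":"object","properties":{"motion":{"type":"string"},"newtons":{"type":"number"}},"required":["motion"]}

```bash
mkdir -p pics; cat > h.py <<'E'
import numpy as np, cv2
from scipy.spatial.transform import Rotation as R
from rig import robot
def model(n):
    m=robot.camera_model(n); a=np.array(m["attitude"],float)
    Rm=a if a.shape==(3,3) else R.from_quat(a).as_matrix()
    return np.array(m["mtx"],float),np.array(m["D"],float),np.array(m["position"],float),Rm
def rays(M,px):
    K,D,p,Rm=M
    u=cv2.undistortPoints(np.array(px,float).reshape(-1,1,2),K,D).reshape(-1,2)
    return p,(Rm@np.c_[u,np.ones(len(u))].T).T
def onplane(M,px,z):
    p,d=rays(M,px); return p+d*((z-p[2])/d[:,2])[:,None]
def cloud(M,dep):
    v,u=np.mgrid[0:dep.shape[0],0:dep.shape[1]]
    p,d=rays(M,np.c_[u.ravel(),v.ravel()])
    return (p+d*dep.ravel()[:,None]).reshape(dep.shape+(3,))
def proj(M,X):
    K,D,p,Rm=M
    rv=cv2.Rodrigues(Rm.T)[0]; return cv2.projectPoints(np.array(X,float).reshape(-1,1,3),rv,-Rm.T@p,K,D)[0].reshape(-1,2)
E
python3 - <<'E'
from h import *
for n in("scene","top"):
    im,d=robot.camera(n); M=model(n)
    cv2.imwrite(f"pics/{n}0.png",im[:,:,::-1]); np.savez(f"{n}0.npz",im=im,d=d)
    print(n,robot.camera_model(n))
o=robot.get_obs();print(o)
E
```

```text
scene {'mtx': array([[361.37230492,   0.        , 324.10388192],
       [  0.        , 361.37230492, 196.44716671],
       [  0.        ,   0.        ,   1.        ]]), 'D': array([-0.06942609,  0.        ,  0.        ,  0.        ,  0.        ]), 'position': array([1.49493444, 0.25397663, 1.12065563]), 'attitude': array([ 0.55471295,  0.74642171, -0.28884   , -0.2274195 ])}
top {'mtx': array([[376.71486924,   0.        , 316.63502883],
       [  0.        , 376.71486924, 190.78915218],
       [  0.        ,   0.        ,   1.        ]]), 'D': array([-0.00041544,  0.        ,  0.        ,  0.        ,  0.        ]), 'position': array([ 0.53165485, -0.003648  ,  1.34822003]), 'attitude': array([ 0.71041938, -0.70307289,  0.01461411, -0.02791487])}
{'time': 0.1, 'q': array([-1.33946524e+00,  5.28385642e-01,  1.43379899e+00,  2.74945728e-05,
        1.18138165e+00, -1.78532597e-01]), 'joint_velocities': array([-0.00131745, -0.00386074, -0.00188303,  0.00065034, -0.00049694,
        0.00110752]), 'joint_torque': array([-1.73266653e-04, -4.40985274e+01, -1.77151072e+01,  6.35399180e-02,
        5.33791620e-02, -4.36020287e-05]), 'position': array([ 0.24891632, -0.5725835 ,  0.22965393]), 'tool_rot': array([ 9.79075445e-01,  2.03495206e-01, -1.33396800e-05, -9.86806595e-04]), 'ft_force': array([ 0.66151168, -0.6040026 , -0.61606446]), 'moment': array([0.04141245, 0.01729046, 0.01303856]), 'grip_force': 0.0, 'grip_width': 0.08698600409206589}
```

View pics/scene0.png

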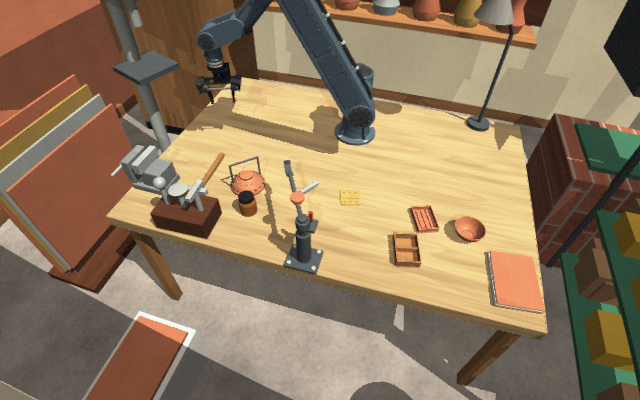

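View pics/top0.png

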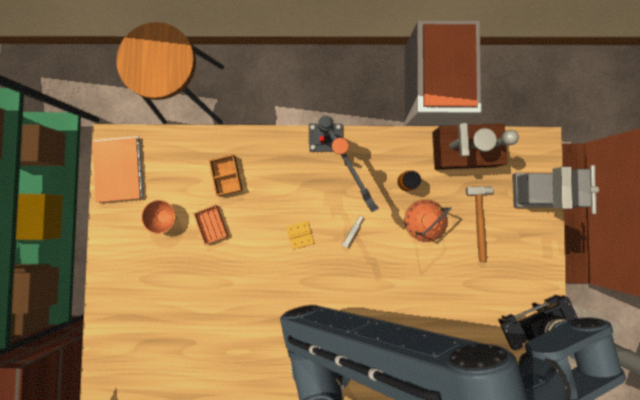

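The scene view shows the arm with its anvil at about (297,198) and hook at (288,165), and the lantern at (248,180) with the jar beside it. In the top view the pivot is near (326,130), the hook at (371,203), the lantern at (426,221), and the jar at (410,180). Next I measure from depth.

```bash
python3 - <<'E'
from h import *
T=np.load("top0.npz");S=np.load("scene0.npz");Mt,Ms=model("top"),model("scene")
for nm,A,M in(("top",T,Mt),("scene",S,Ms)):
    C=cloud(M,A["d"]); im=A["im"]; np.save(nm+"C.npy",C)
    x,y,z=C[...,0],C[...,1],C[...,2]
    reg=(x>.38)&(x<.95)&(y>-.45)&(y<.2)
    b=reg&(abs(z)<.01); print(nm,"bench z",np.median(z[b]))
    hsv=cv2.cvtColor(im,cv2.COLOR_RGB2HSV)
    # arm bar
    a=reg&(z>.185)&(z<.235)&(y>-.2)&(y<.1)
    P=C[a]; print("arm pts",len(P), P.min(0),P.max(0))
    for lo in np.arange(P[:,0].min(),P[:,0].max(),.02):
        q=P[(P[:,0]>=lo)&(P[:,0]<lo+.02)]
        if len(q): print("  x%.3f y %.3f..%.3f med z %.3f n%d"%(lo+.01,q[:,1].min(),q[:,1].max(),np.median(q[:,2]),len(q)))
    an=reg&(z>.243)&(z<.262)&(y>-.2)&(y<.1); Q=C[an]; print("anvil/top",len(Q),Q.mean(0),Q.min(0),Q.max(0))
    # lantern
    l=reg&(y<-.13)&(y>-.42)&(x<.78)
    h=l&(z>.115)&(z<.15)&~a; Q=C[h]; print("handle",len(Q))
    if len(Q):
        m=np.median(Q,0); print(m); print(np.round(Q[np.argsort(Q[:,1])][::max(1,len(Q)//15)],3))
    cr=l&(z>.005)&(z<.075)&(hsv[...,1]>120)&(hsv[...,0]<12); 
    cnt=max(cv2.findContours(cr.astype(np.uint8),0,2)[0],key=cv2.contourArea)
    print("dome circ",cv2.minEnclosingCircle(cnt),cv2.contourArea(cnt))
    red=reg&(hsv[...,0]<5)&(hsv[...,1]>200)&(z>.2); Q=C[red]; print("red",len(Q),Q.mean(0) if len(Q) else 0)
for n,A,box in(("top",T,(300,110,470,260)),("scene",S,(215,140,345,275))):
    x0,y0,x1,y1=box; c=A["im"][y0:y1,x0:x1,::-1]; 
    cv2.imwrite(f"pics/{n}0c.png",cv2.resize(c,None,fx=4,fy=4,interpolation=cv2.INTER_CUBIC))
E
```

```text
top bench z 0.00046386250217644864
arm pts 611 [ 0.54070267 -0.16532964  0.18659165] [0.8288272  0.01634237 0.23321841]
  x0.551 y -0.165..-0.135 med z 0.219 n55
  x0.571 y -0.159..-0.123 med z 0.196 n64
  x0.591 y -0.148..-0.112 med z 0.208 n63
  x0.611 y -0.137..-0.107 med z 0.220 n45
  x0.631 y -0.118..-0.094 med z 0.222 n41
  x0.651 y -0.105..-0.085 med z 0.223 n40
  x0.671 y -0.093..-0.073 med z 0.223 n37
  x0.691 y -0.085..-0.060 med z 0.221 n40
  x0.711 y -0.072..-0.052 med z 0.222 n26
  x0.751 y -0.039..0.010 med z 0.217 n25
  x0.771 y -0.036..0.010 med z 0.222 n49
  x0.791 y -0.027..0.016 med z 0.227 n80
  x0.811 y -0.030..0.016 med z 0.228 n30
  x0.831 y -0.020..0.010 med z 0.228 n16
anvil/top 220 [ 0.73593884 -0.0458456   0.24954623] [ 0.70922544 -0.07062342  0.24300466] [0.81811209 0.00684761 0.25598287]
handle 111
[ 0.51178263 -0.36205471  0.13833567]
[[ 0.765 -0.42   0.143]
 [ 0.557 -0.407  0.137]
 [ 0.557 -0.402  0.132]
 [ 0.541 -0.397  0.137]
 [ 0.544 -0.39   0.139]
 [ 0.534 -0.384  0.14 ]
 [ 0.528 -0.374  0.138]
 [ 0.518 -0.368  0.139]
 [ 0.512 -0.362  0.138]
 [ 0.50
[... 985 characters left out ...]
nvil/top 127 [ 0.73314978 -0.04420313  0.24839318] [ 0.70703942 -0.06828426  0.2430994 ] [ 0.75550305 -0.02137584  0.25323088]
handle 89
[ 0.52519799 -0.37371706  0.13525025]
[[ 0.766 -0.42   0.138]
 [ 0.767 -0.418  0.145]
 [ 0.765 -0.416  0.138]
 [ 0.761 -0.416  0.117]
 [ 0.56  -0.404  0.121]
 [ 0.542 -0.401  0.134]
 [ 0.545 -0.395  0.133]
 [ 0.539 -0.384  0.136]
 [ 0.525 -0.378  0.137]
 [ 0.526 -0.373  0.133]
 [ 0.516 -0.364  0.138]
 [ 0.511 -0.358  0.136]
 [ 0.5   -0.348  0.14 ]
 [ 0.495 -0.342  0.138]
 [ 0.477 -0.333  0.131]
 [ 0.479 -0.327  0.139]
 [ 0.471 -0.319  0.118]
 [ 0.47  -0.315  0.118]]
dome circ ((247.5, 184.5), 16.86722755432129) 528.0
red 4 [0.76514116 0.01328674 0.21328907]
```

View pics/top0c.png

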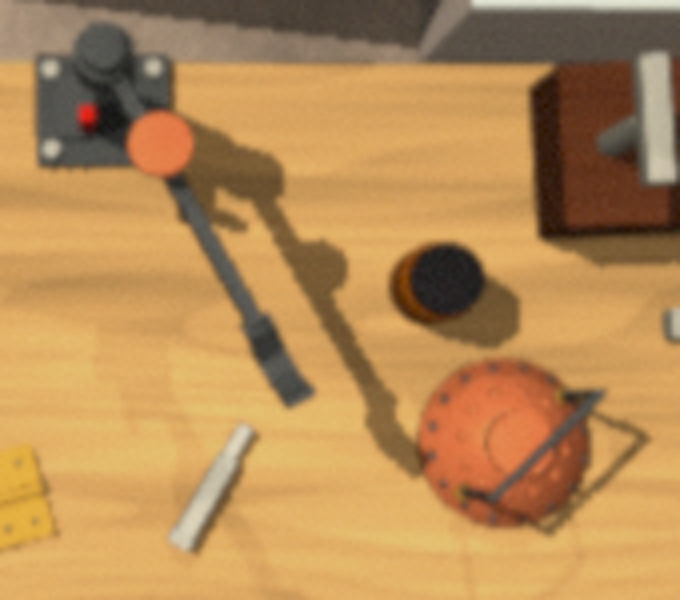

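View pics/scene0c.png

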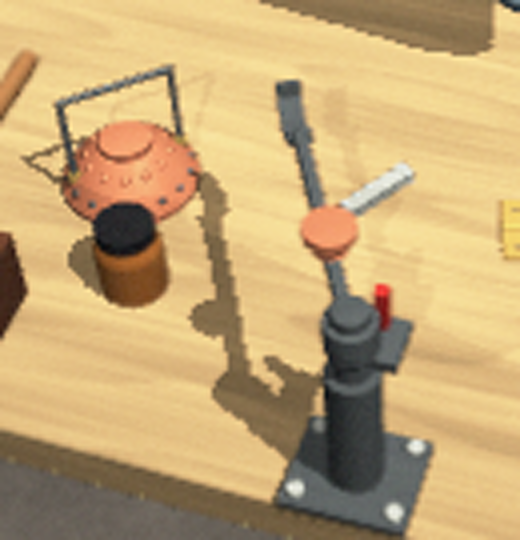

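The crops show plate bolts (top-crop pixels 50,68 / 153,67 / 50,150), the bar running down-right from the pivot, the red pin at (88,116), and the handle bar from (487,497) to (603,397). Next I fit the line, pivot, yaw and handle.

```bash
python3 - <<'E'
from h import *
Mt,Ms=model("top"),model("scene")
f=lambda px,o:np.array(px,float)/4+o-np.array([.375,.375])
bt=onplane(Mt,f([(50,68),(153,67),(50,150)],(300,110)),.012)
bs=onplane(Ms,f([(295,576),(416,447),(394,512)],(215,140)),.012) # far-right.. etc
print("bolts top",bt.round(4).tolist()); print("bolts scene",bs.round(4).tolist())
for n in("top","scene"):
    C=np.load(n+"C.npy");x,y,z=[C[...,i] for i in range(3)]
    b=(x>.61)&(x<.70)&(y>-.15)&(y<-.04)&(z>.214)&(z<.23);P=C[b][:,:2]
    l=cv2.fitLine(P.astype(np.float32),cv2.DIST_HUBER,0,.01,.01).ravel()
    d=l[:2]*(-1 if l[0]>0 else 1); a=C[(x>.69)&(x<.77)&(y<-.01)&(y>-.09)&(z>.243)&(z<.262)]; c=(a.min(0)+a.max(0))/2
    an=np.arctan2(d[1],d[0]); t=(c[:2]-l[2:])@d; foot=l[2:]+t*d
    print(n,"dir",d,"ang",an,"anvil",c,a.mean(0),"off",np.linalg.norm(foot-c[:2]),"pivot",foot-.085*d)
    p=C[(x>.79)&(x<.85)&(y>-.05)&(y<.05)&(z>.23)&(z<.25)]; print(" post top",p.mean(0),p.min(0),p.max(0))
    h=(x>.46)&(x<.57)&(y<-.3)&(y>-.42)&(z>.126)&(z<.146);P=C[h]
    l=cv2.fitLine(P[:,:2].astype(np.float32),cv2.DIST_HUBER,0,.01,.01).ravel();s=(P[:,:2]-l[2:])@l[:2]
    e=[l[2:]+l[:2]*s.min(),l[2:]+l[:2]*s.max()]
    print(" handle dir",l[:2],"ends",e,"len",s.max()-s.min(),"mid",(e[0]+e[1])/2)
    D=C[(x>.45)&(x<.65)&(y<-.2)&(y>-.44)&(z>.06)&(z<.075)]; print(" crown",D.mean(0),(D.min(0)+D.max(0))/2,D.max(0)-D.min(0))
e=onplane(Mt,f([(487,497),(603,397)],(300,110)),.139);print("handle ends top px",e, e.mean(0))
e=onplane(Ms,f([(62,104),(171,70)],(215,140)),.139);print("scene px",e,e.mean(0))
print("dome top-centre",onplane(Mt,[(425.3,220.3)],.02))
print("jar",onplane(Mt,f([(448,280)],(300,110)),.09))
print("red top", onplane(Mt,f([(88,116)],(300,110)),.235))
E
```

```text
bolts top [[0.8427, 0.0407, 0.012], [0.8442, -0.0517, 0.012], [0.7684, 0.0398, 0.012]]
bolts scene [[0.9227, -0.0196, 0.012], [0.7644, 0.0409, 0.012], [0.8367, 0.0424, 0.012]]
top dir [-0.85923374 -0.5115832 ] ang -2.6045663 anvil [ 0.7317397  -0.04845279  0.24998198] [ 0.73166384 -0.04842001  0.24989035] off 0.0010281668690803201 pivot [ 0.80424858 -0.00408478]
 post top [ 0.80524571 -0.00475311  0.23948173] [ 0.79036349 -0.02609984  0.23000913] [0.82404971 0.01584969 0.24747269]
 handle dir [ 0.6889957 -0.7247654] ends [array([ 0.4694784 , -0.31622932]), array([ 0.55615881, -0.4074098 ])] len 0.12580688410422294 mid [ 0.51281861 -0.36181956]
 crown [ 0.53405107 -0.34778667  0.06438982] [ 0.55893457 -0.33344296  0.06749635] [0.17925813 0.14109663 0.01495777]
scene dir [-0.8553432  -0.51806176] ang -2.5970094 anvil [ 0.73127123 -0.04483005  0.24816514] [ 0.73314978 -0.04420313  0.24839318] off 0.0008587603527884419 pivot [ 8.03530516e-01 -6.02662278e-05]
 post top [ 0.80687607 -0.00141157  0.2381206 ] [ 0.79028131 -0.01782649  0.23039535] [0.82072615 0.01416128 0.24234854]
 handle dir [ 0.69186646 -0.7220255 ] ends [array([ 0.468744  , -0.31427773]), array([ 0.55542248, -0.40473461])] len 0.12528210327293232 mid [ 0.51208324 -0.35950617]
 crown [ 0.52491622 -0.35065874  0.06327207] [ 0.5599536  -0.33414865  0.06634105] [0.17709097 0.14682093 0.01260506]
handle ends top px [[ 0.47047493 -0.31490924  0.139     ]
 [ 0.55083702 -0.407308    0.139     ]] [ 0.51065597 -0.36110862  0.139     ]
scene px [[ 0.55668594 -0.3970872   0.139     ]
 [ 0.47556577 -0.31299567  0.139     ]] [ 0.51612585 -0.35504143  0.139     ]
dome top-centre [[ 0.51186586 -0.35947023  0.02      ]]
jar [[ 0.64775915 -0.29617249  0.09      ]]
red top [[0.7547394  0.00448195 0.235     ]]
```

```bash
cat > go.py <<'E'
# usage: go.py x y z phi [x y z phi ...] : rows from the present pose (tool pointing down, phi = world angle of tool x)
import sys; from h import *
o=robot.get_obs(); p=o["position"]; Rm=R.from_quat(o["tool_rot"]).as_matrix()
ph=np.arctan2(Rm[1,0],Rm[0,0]); print("t",o["time"],"pos",p.round(4),"phi %.4f"%ph,"q",o["q"].round(2),"F",o["ft_force"].round(1))
for a in np.array(sys.argv[1:],float).reshape(-1,4):
    s=Rm.T@(a[:3]-p)/.2; t=-((a[3]-ph+np.pi)%(2*np.pi)-np.pi)/np.pi
    print("%.3f %.3f %.3f %.3f"%(*s,t), "rows~%.1f"%max(np.linalg.norm(s)*200/41.7,abs(t)*180/7.16))
E
python3 go.py .38 -.46 .25 .25  .42 -.45 .25 .25
```

```text
t 0.1 pos [ 0.2489 -0.5726  0.2297] phi 0.4099 q [-1.34  0.53  1.43  0.    1.18 -0.18] F [ 0.7 -0.6 -0.6]
0.825 -0.255 -0.101 0.051 rows~4.2
1.029 -0.221 -0.101 0.051 rows~5.1
```

move_arm(motion="-1 0.82 -0.255 -0.1 0.051;-1 0.82 -0.255 -0.1 0.051;-1 0.82 -0.255 -0.1 0.051;-1 0.82 -0.255 -0.1 0.051;-1 0.82 -0.255 -0.1 0.051;-1 0.82 -0.255 -0.1 0.051", newtons=20)

```text
time: 0.6
position: [0.3812, -0.4587, 0.2506]
tool_rot: [0.992, 0.127, 0.0, -0.0]
ft_force: [0.7, -0.4, -0.6]
grip_width: 0.0548
grip_force: 0.0
```

```bash
python3 go.py .53 -.33 .25 .25 .55 -.30 .25 .25
```

```text
t 0.6 pos [ 0.3812 -0.4587  0.2506] phi 0.2544 q [-1.06  0.47  1.48  0.    1.19  0.25] F [ 0.7 -0.4 -0.6]
0.882 -0.436 0.004 0.001 rows~4.7
1.017 -0.556 0.004 0.001 rows~5.6
```

move_arm(motion="-1 0.88 -0.436 0 0;-1 0.88 -0.436 0 0;-1 0.88 -0.436 0 0;-1 0.88 -0.436 0 0;-1 0.88 -0.436 0 0;-1 0.88 -0.436 0 0;-1 0.88 -0.436 0 0")

```text
time: 1.18
position: [0.5282, -0.3332, 0.2498]
tool_rot: [0.992, 0.125, -0.001, 0.0]
ft_force: [-0.2, -0.4, 0.3]
grip_width: 0.0085
grip_force: 0.0
```

```bash
python3 go.py .645 -.195 .25 .25  .665 -.15 .25 .25 .665 -.145 .212 .25
```

```text
t 1.1833 pos [ 0.5282 -0.3332  0.2498] phi 0.2515 q [-0.74  0.51  1.41 -0.    1.22  0.58] F [-0.2 -0.4  0.3]
0.737 -0.524 -0.002 0.000 rows~4.3
0.890 -0.717 -0.002 0.000 rows~5.5
0.897 -0.741 0.188 0.000 rows~5.7
```

move_arm(motion="-1 0.89 -0.717 0 0;-1 0.89 -0.717 0 0;-1 0.89 -0.717 0 0;-1 0.89 -0.717 0 0;-1 0.89 -0.717 0 0;-1 0.89 -0.717 0 0;-1 0.89 -0.717 0 0;-1 0.89 -0.741 0.19 0;-1 0.89 -0.741 0.19 0;-1 0.89 -0.741 0.19 0")

```text
time: 2.02
position: [0.661, -0.1473, 0.21]
tool_rot: [0.992, 0.123, -0.003, -0.001]
ft_force: [0.6, -0.2, 0.0]
grip_width: 0.0006
grip_force: 0.0
```

```bash
python3 go.py .650 -.115 .212 .25 .635 -.08 .212 .25 .622 -.05 .212 .25; python3 - <<'E'
from h import *
im,d=robot.camera("scene"); cv2.imwrite("pics/s1.png",cv2.resize(im[110:290,190:400,::-1],None,fx=3,fy=3,interpolation=2))
E
```

```text
t 2.0167 pos [ 0.661  -0.1473  0.21  ] phi 0.2472 q [-0.38  0.62  1.3  -0.    1.22  0.94] F [ 0.6 -0.2  0. ]
-0.014 -0.170 -0.009 -0.001 rows~0.8
-0.044 -0.358 -0.008 -0.001 rows~1.7
-0.070 -0.520 -0.008 -0.001 rows~2.5
```

View pics/s1.png

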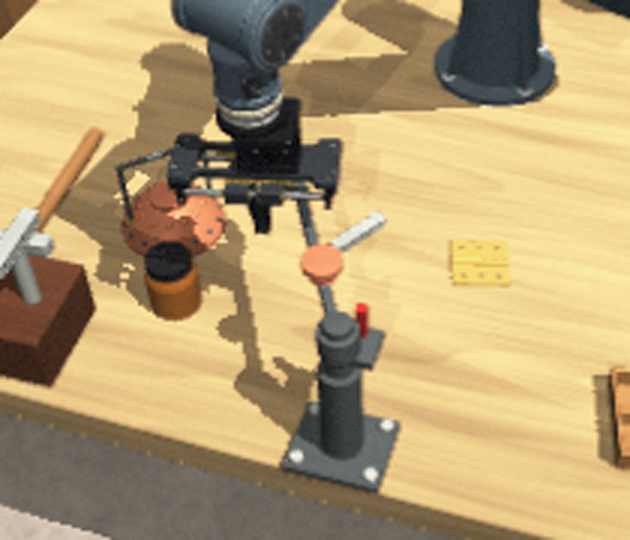

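The picture shows the closed fingers at (262,215), right of the bar at (310,230) as seen by the robot, and low enough to push it. I push slowly.

move_arm(motion="-1 -0.01 -0.09 0 0;-1 -0.014 -0.17 0 0;-1 -0.022 -0.22 0 0;-1 -0.03 -0.27 0 0;-1 -0.037 -0.32 0 0;-1 -0.044 -0.36 0 0;-1 -0.05 -0.4 0 0;-1 -0.057 -0.44 0 0;-1 -0.065 -0.48 0 0;-1 -0.07 -0.52 0 0")

```text
time: 2.9
position: [0.6277, -0.051, 0.2144]
tool_rot: [0.992, 0.124, 0.004, 0.003]
ft_force: [5.3, -6.8, -3.2]
grip_width: 0.0008
grip_force: 3.4
```

```bash
python3 go.py .618 -.037 .212 .25 .615 -.03 .212 .25 .614 -.025 .212 .25; python3 - <<'E'
from h import *
im,d=robot.camera("scene"); cv2.imwrite("pics/s2.png",cv2.resize(im[110:290,190:400,::-1],None,fx=3,fy=3,interpolation=2))
C=cloud(model("scene"),d);x,y,z=[C[...,i] for i in range(3)]
a=C[(x>.69)&(x<.77)&(y<.05)&(y>-.09)&(z>.243)&(z<.262)];print("anvil",a.mean(0),len(a))
E
```

```text
t 2.9 pos [ 0.6277 -0.051   0.2144] phi 0.2489 q [-0.26  0.55  1.44 -0.    1.14  1.07] F [ 5.3 -6.8 -3.2]
-0.030 -0.080 0.011 -0.000 rows~0.4
-0.036 -0.117 0.011 -0.000 rows~0.6
-0.034 -0.143 0.011 -0.000 rows~0.7
anvil [ 0.7220113  -0.01619099  0.24829949] 129
```

move_arm(motion="-1 -0.01 -0.03 0 0;-1 -0.02 -0.05 0 0;-1 -0.03 -0.08 0 0;-1 -0.033 -0.1 0 0;-1 -0.036 -0.12 0 0;-1 -0.037 -0.13 0 0;-1 -0.037 -0.14 0 0;-1 -0.037 -0.14 0 0")

```text
time: 3.62
position: [0.6138, -0.0262, 0.2148]
tool_rot: [0.992, 0.125, 0.004, 0.004]
ft_force: [4.2, -7.3, -0.6]
grip_width: 0.0005
grip_force: 3.7
```

```bash
cat > anv.py <<'E'
from h import *
for n in("scene","top"):
    im,d=robot.camera(n);C=cloud(model(n),d);x,y,z=[C[...,i] for i in range(3)]
    a=C[(x>.69)&(x<.77)&(y<.05)&(y>-.09)&(z>.243)&(z<.262)]
    if len(a)>30: m=a.mean(0); pv=dict(scene=(.8035,-.0001),top=(.8043,-.0041))[n]; print(n,"anvil",m.round(4),len(a),"theta",np.arctan2(pv[1]-m[1],pv[0]-m[0]))
E
python3 anv.py; python3 go.py .613 -.02 .212 .25
```

```text
scene anvil [ 0.722  -0.0032  0.248 ] 131 theta 0.03797840323221052
top anvil [ 0.7206 -0.0078  0.2501] 207 theta 0.04389192120095261
t 3.7167 pos [ 0.6138 -0.0262  0.2148] phi 0.2494 q [-0.22  0.53  1.48 -0.    1.12  1.1 ] F [ 4.  -7.  -0.4]
0.004 -0.031 0.014 -0.000 rows~0.2
```

move_arm(motion="-1 0.003 -0.012 0 0;-1 0.004 -0.024 0 0;-1 0.004 -0.036 0 0;-1 0.004 -0.036 0 0")

```text
time: 4.05
position: [0.6139, -0.0257, 0.215]
tool_rot: [0.992, 0.125, 0.004, 0.01]
ft_force: [4.3, -23.1, -2.5]
grip_width: 0.0004
grip_force: 11.3
```

```bash
python3 anv.py
```

```text
scene anvil [ 0.722  -0.0037  0.2484] 130 theta 0.043927032813675125
top anvil [ 0.7206 -0.0078  0.2501] 206 theta 0.04366844279354574
```

The force rose to 23 N with no further motion, so the arm is at its stop. Backing off.

move_arm(motion="-1 0 0.1 0 0;-1 0 0.2 0 0;-1 -0.05 0.35 -0.3 0;-1 -0.3 0.7 -0.3 -0.3;-1 -0.5 0.9 -0.3 -0.3;-1 -0.5 1 -0.3 -0.3;-1 -0.5 1 -0.3 -0.3;-1 -0.5 1 -0.3 -0.3;-1 -0.5 1 -0.3 -0.3;-1 -0.5 1 -0.3 -0.3;-1 -0.5 1 -0.3 -0.3")

```text
time: 5.07
position: [0.5616, -0.2347, 0.2735]
tool_rot: [0.826, 0.563, 0.0, -0.0]
ft_force: [0.6, 0.6, -0.3]
grip_width: 0.0004
grip_force: 0.0
```

```bash
python3 go.py .488 -.335 .26 2.333; python3 anv.py; python3 - <<'E'
from h import *
for n in("top","scene"):
    im,d=robot.camera(n); C=cloud(model(n),d);x,y,z=[C[...,i] for i in range(3)]
    a=(x>.49)&(x<.83)&(y>-.06)&(y<.045)&(z>.185)&(z<.235);P=C[a]
    b=P[(P[:,0]>.585)&(P[:,0]<.69)&(P[:,2]>.213)&(abs(P[:,1]+.01)<.03)][:,:2];l=cv2.fitLine(b.astype(np.float32),cv2.DIST_HUBER,0,.01,.01).ravel()
    print(n,l,"ang",np.arctan(l[1]/l[0]),len(b))
    for lo in np.arange(.49,.60,.01):
        q=P[(P[:,0]>=lo)&(P[:,0]<lo+.01)]
        if len(q): print("  x%.3f y %.3f..%.3f mid %.4f z %.3f..%.3f n%d"%(lo+.005,q[:,1].min(),q[:,1].max(),(q[:,1].min()+q[:,1].max())/2,q[:,2].min(),q[:,2].max(),len(q)))
    h=(x>.46)&(x<.57)&(y<-.3)&(y>-.42)&(z>.126)&(z<.146);Q=C[h];
    if len(Q)>20: print("handle",np.median(Q,0),len(Q))
    if n=="top": cv2.imwrite("pics/t3.png",cv2.resize(im[110:260,300:470,::-1],None,fx=4,fy=4,interpolation=2))
E
```

```text
t 5.0667 pos [ 0.5616 -0.2347  0.2735] phi 1.1963 q [-0.58  0.46  1.43  0.    1.26 -0.21] F [ 0.6  0.6 -0.3]
-0.602 -0.159 0.067 -0.362 rows~9.1
scene anvil [ 0.7221 -0.0042  0.2485] 128 theta 0.04992209676929034
top anvil [ 0.7205 -0.0079  0.2499] 207 theta 0.04489703711718395
top [ 0.9997982   0.02009032  0.6258603  -0.00988093] ang 0.02009167 155
  x0.505 y -0.023..-0.002 mid -0.0125 z 0.220..0.229 n16
  x0.515 y -0.023..-0.002 mid -0.0125 z 0.204..0.224 n23
  x0.525 y -0.023..-0.002 mid -0.0125 z 0.194..0.206 n24
  x0.535 y -0.023..-0.002 mid -0.0124 z 0.192..0.200 n32
  x0.545 y -0.020..-0.002 mid -0.0108 z 0.192..0.205 n21
  x0.555 y -0.023..-0.002 mid -0.0122 z 0.198..0.210 n24
  x0.565 y -0.023..-0.001 mid -0.0120 z 0.207..0.220 n32
  x0.575 y -0.022..-0.001 mid -0.0119 z 0.208..0.225 n20
  x0.585 y -0.016..-0.004 mid -0.0103 z 0.220..0.223 n16
  x0.595 y -0.016..-0.004 mid -0.0102 z 0.218..0.225 n19
handle [ 0.48938128 -0.33913851  0.13773735] 54
scene [ 0.9997666   0.02160575  0.62898546 -0.00491807] ang 0.021607427 70
  x0.505 y -0.018..0.002 mid -0.0080 z 0.206..0.223 n16
  x0.515 y -0.020..0.004 mid -0.0077 z 0.195..0.225 n34
  x0.525 y -0.019..0.004 mid -0.0074 z 0.190..0.203 n19
  x0.535 y -0.020..0.003 mid -0.0085 z 0.192..0.197 n11
  x0.545 y -0.003..0.004 mid 0.0002 z 0.191..0.197 n3
  x0.555 y -0.003..0.005 mid 0.0012 z 0.202..0.211 n3
  x0.565 y -0.019..0.004 mid -0.0074 z 0.207..0.217 n4
  x0.575 y -0.018..0.006 mid -0.0059 z 0.203..0.223 n14
  x0.585 y -0.013..0.000 mid -0.0060 z 0.213..0.224 n13
  x0.595 y -0.011..-0.000 mid -0.0053 z 0.202..0.222 n6
handle [ 0.51156793 -0.35968221  0.13591156] 65
```

View pics/t3.png

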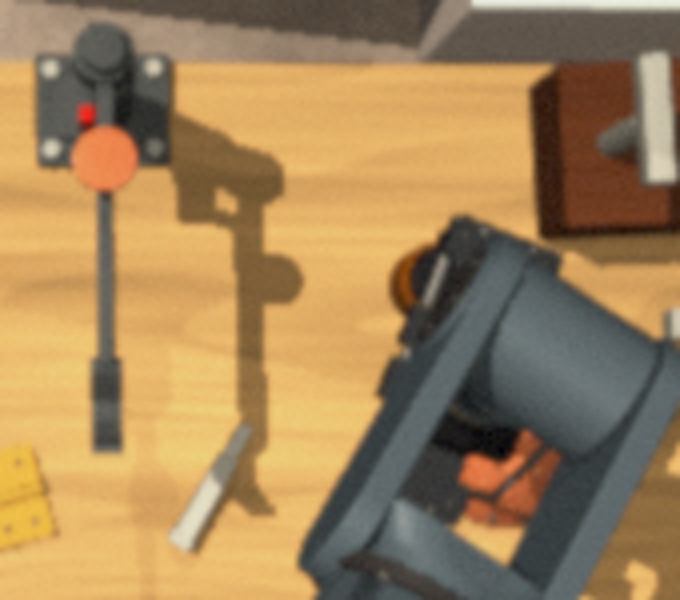

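The arm lies straight out against the red pin (88,115), with its hook at about (107,405). Next I move over the handle.

move_arm(motion="1 -0.602 -0.159 0.07 -0.362;1 -0.602 -0.159 0.07 -0.362;1 -0.602 -0.159 0.07 -0.362;1 -0.602 -0.159 0.07 -0.362;1 -0.602 -0.159 0.07 -0.362;1 -0.602 -0.159 0.07 -0.362;1 -0.602 -0.159 0.07 -0.362;1 -0.602 -0.159 0.07 -0.362;1 -0.602 -0.159 0.07 -0.362;1 -0.602 -0.159 0.07 -0.362;1 -0.602 -0.159 0.07 -0.362;1 -0.602 -0.159 0.07 -0.362")

```text
time: 6.27
position: [0.4882, -0.3341, 0.2588]
tool_rot: [0.396, 0.918, 0.0, 0.0]
ft_force: [0.2, 0.4, -0.6]
grip_width: 0.0721
grip_force: 0.0
```

```bash
python3 go.py .4884 -.3352 .124 2.333;  python3 - <<'E'
from h import *
im,d=robot.camera("wrist"); M=model("wrist");cv2.imwrite("pics/w4.png",im[:,:,::-1]); 
C=cloud(M,d);x,y,z=[C[...,i] for i in range(3)]
h=(x>.44)&(x<.6)&(y<-.27)&(y>-.45)&(z>.125)&(z<.146);P=C[h];print(len(P))
if len(P)>50:
    l=cv2.fitLine(P[:,:2].astype(np.float32),cv2.DIST_HUBER,0,.01,.01).ravel();s=(P[:,:2]-l[2:])@l[:2]
    a,b=np.percentile(s,[.5,99.5]);print("dir",l[:2],np.arctan2(l[1],l[0]),"ends",l[2:]+a*l[:2],l[2:]+b*l[:2],"len",b-a,"mid",l[2:]+(a+b)/2*l[:2],np.median(P[:,2]))
E
```

```text
t 6.2667 pos [ 0.4882 -0.3341  0.2588] phi 2.3272 q [-0.79  0.45  1.49  0.    1.2  -1.55] F [ 0.2  0.4 -0.6]
-0.005 -0.003 0.674 -0.002 rows~3.2
737
dir [ 0.69772595 -0.7163648 ] -0.79857826 ends [ 0.46449814 -0.31659947] [ 0.55198531 -0.40642375] len 0.1253890193411354 mid [ 0.50824172 -0.36151161] 0.1390721603846437
```

View pics/w4.png

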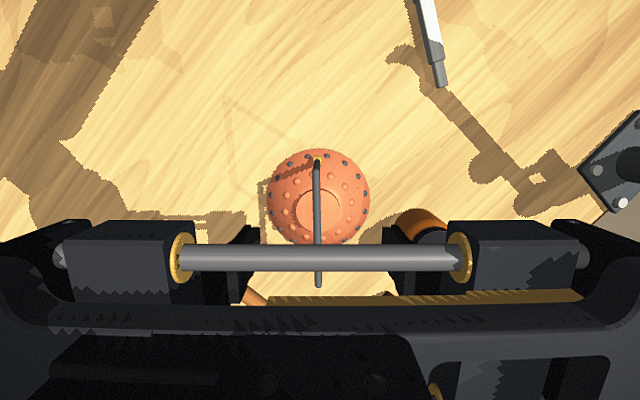

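The wrist view shows the handle bar running from (316,160) to (318,285), centred between the open fingers and parallel to them. I descend.

move_arm(motion="1 0 -0.008 0.2 -0.003;1 0 -0.008 0.4 -0.003;1 0 -0.008 0.55 -0.003;1 0 -0.008 0.65 -0.003;1 0 -0.008 0.674 -0.003;1 0 -0.008 0.674 -0.003")

```text
time: 6.82
position: [0.4863, -0.3347, 0.1222]
tool_rot: [0.391, 0.92, 0.001, -0.002]
ft_force: [0.7, 0.3, 1.0]
grip_width: 0.0866
grip_force: 0.0
```

```bash
python3 go.py .487 -.336 .124 2.338;  python3 - <<'E'
from h import *
im,d=robot.camera("wrist"); cv2.imwrite("pics/w5.png",im[:,:,::-1])
E
```

```text
t 6.8167 pos [ 0.4863 -0.3347  0.1222] phi 2.3379 q [-0.79  0.62  1.61  0.    0.91 -1.56] F [0.7 0.3 1. ]
-0.007 -0.002 -0.009 -0.000 rows~0.1
```

View pics/w5.png

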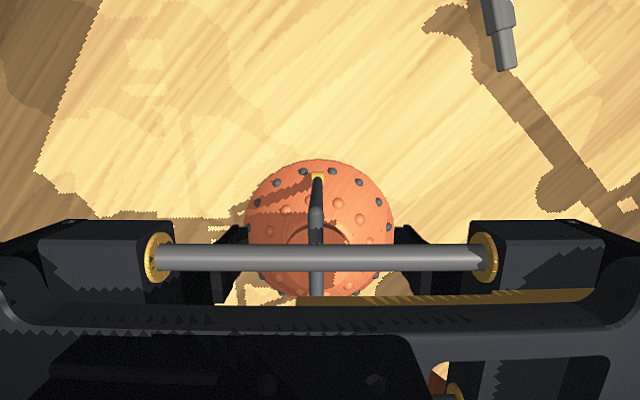

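The bar at u≈317 sits midway between the fingers (240 and 395). I close.

move_arm(motion="-1 0 0 -0.009 0;-1 0 0 -0.009 0;-1 0 0 -0.009 0;-1 0 0 -0.009 0;-1 0 0 -0.009 0;-1 0 0 -0.009 0;-1 0 0 -0.009 0;-1 0 0 -0.009 0;-1 0 0 -0.009 0;-1 0 0 -0.009 0;-1 0 0 -0.009 0;-1 0 0 -0.009 0", newtons=60)

```text
time: 7.87
position: [0.4869, -0.3355, 0.1255]
tool_rot: [0.391, 0.92, 0.0, -0.0]
ft_force: [0.4, 0.5, 0.3]
grip_width: 0.0148
grip_force: 0.0
```

move_arm(motion="-1 0 0 -0.01 0;-1 0 0 -0.02 0;-1 0 0 -0.04 0;-1 0 0 -0.06 0;-1 0 0 -0.09 0;-1 0 0 -0.12 0;-1 0 0 -0.15 0;-1 0 0 -0.15 0")

```text
time: 8.53
position: [0.4877, -0.3362, 0.1573]
tool_rot: [0.391, 0.921, -0.001, 0.001]
ft_force: [0.3, -0.8, -3.9]
grip_width: 0.0061
grip_force: 60.0
```

```bash
cat > lan.py <<'E'
from h import *
# handle bar seen from scene camera, near the gripper: line fit over points right of given tool
o=robot.get_obs();p=o["position"];Rm=R.from_quat(o["tool_rot"]).as_matrix()
print("pos",p.round(4),"grip",o["grip_force"],o["grip_width"],"F",o["ft_force"].round(1),"M",o["moment"].round(2))
for n in("scene","wrist"):
    im,d=robot.camera(n);C=cloud(model(n),d);L=(C-p)@Rm  # tool axes
    h=(abs(L[...,1])<.012)&(L[...,0]<-.012)&(L[...,0]>-.105)&(abs(L[...,2]+.011)<.03)&(d>0)
    P=L[h]
    if len(P)>15:
        s=np.polyfit(P[:,0],P[:,2],1);w=np.polyfit(P[:,0],P[:,1],1)
        print(n,len(P),"droop rad",np.arctan(s[0]),"z at grip",s[1],"yawoff",w[0],"far end x",np.percentile(P[:,0],1))
    cv2.imwrite(f"pics/lan_{n}_{o['time']:.1f}.png",im[:,:,::-1])
E
python3 lan.py; ls pics
```

```text
pos [ 0.4877 -0.3362  0.1573] grip 59.96697127819061 0.006052247372384609 F [ 0.3 -0.8 -3.9] M [ 0.09 -0.11 -0.05]
scene 47 droop rad -0.0880689496243674 z at grip -0.012367204936775634 yawoff -0.005238138545359606 far end x -0.09869721112017951
wrist 227 droop rad -0.04656826877602338 z at grip -0.011518408588359225 yawoff -0.010698120720595332 far end x -0.024260896298188582
lan_scene_8.5.png
lan_wrist_8.5.png
s1.png
s2.png
scene0.png
scene0c.png
t3.png
top0.png
top0c.png
w4.png
w5.png
```

move_arm(motion="-1 0 0 -0.05 0;-1 0 0 -0.1 0;-1 0 0 -0.15 0;-1 0 0 -0.2 0;-1 0 0 -0.25 0;-1 0 0 -0.3 0;-1 0 0 -0.34 0;-1 0 0 -0.37 0;-1 0 0 -0.385 0;-1 0 0 -0.385 0")

```text
time: 9.47
position: [0.4872, -0.3357, 0.2334]
tool_rot: [0.391, 0.921, -0.0, 0.001]
ft_force: [0.3, 0.0, -2.3]
grip_width: 0.0065
grip_force: 60.0
```

```bash
python3 lan.py; python3 go.py .455 -.22 .234 1.96  .45 -.16 .234 1.78 .45 -.14 .234 1.592
```

```text
pos [ 0.4872 -0.3357  0.2334] grip 59.96705710887909 0.006496296644886719 F [ 0.3  0.  -2.3] M [ 0.11 -0.05  0.01]
scene 53 droop rad -0.14568173542178325 z at grip -0.01575863055821861 yawoff 0.012276453617600467 far end x -0.09840740719374919
wrist 230 droop rad -0.052386617065271854 z at grip -0.011504704342120453 yawoff -0.0004104951994397995 far end x -0.024457951350742566
t 9.5667 pos [ 0.4867 -0.3353  0.2323] phi 2.3387 q [-0.79  0.48  1.52 -0.    1.14 -1.56] F [-0.8 -0.1 -3. ]
0.525 0.286 -0.008 0.121 rows~3.0
0.758 0.477 -0.008 0.178 rows~4.5
0.830 0.546 -0.008 0.238 rows~6.0
```

move_arm(motion="-1 0.05 0.03 0 0.015;-1 0.13 0.08 0 0.04;-1 0.21 0.14 0 0.06;-1 0.3 0.2 0 0.085;-1 0.38 0.25 0 0.11;-1 0.46 0.3 0 0.135;-1 0.54 0.36 0 0.16;-1 0.62 0.41 0 0.185;-1 0.7 0.46 0 0.21;-1 0.76 0.51 0 0.23;-1 0.81 0.54 0 0.238;-1 0.83 0.546 0 0.238")

```text
time: 10.57
position: [0.4492, -0.138, 0.232]
tool_rot: [0.7, 0.715, 0.0, -0.001]
ft_force: [0.2, 0.8, -3.8]
grip_width: 0.0062
grip_force: 60.0
```

```bash
python3 lan.py; python3 go.py .448 .024 .233 1.592
```

```text
pos [ 0.4492 -0.138   0.232 ] grip 59.964884519577026 0.006162126928894293 F [ 0.2  0.8 -3.8] M [ 0.12 -0.13  0.  ]
scene 19 droop rad -0.5718274453087199 z at grip -0.056909877193072334 yawoff 0.019284263254139573 far end x -0.0953874483897711
wrist 266 droop rad -0.03973312987453022 z at grip -0.012846807724652045 yawoff -0.008802849734706297 far end x -0.026825648378789427
t 10.6667 pos [ 0.4496 -0.1395  0.2322] phi 1.5930 q [-0.54  0.32  1.8  -0.    1.02 -0.56] F [-0.1 -0.1 -2.2]
0.818 0.010 -0.004 0.000 rows~3.9
```

move_arm(motion="-1 0.05 0 0 0;-1 0.14 0 0 0;-1 0.24 0 0 0;-1 0.34 0 0 0;-1 0.44 0.003 0 0;-1 0.54 0.005 0 0;-1 0.64 0.007 0 0;-1 0.72 0.01 0 0;-1 0.78 0.01 0 0;-1 0.81 0.01 0 0;-1 0.818 0.01 0 0;-1 0.818 0.01 0 0")

```text
time: 11.67
position: [0.4492, 0.0233, 0.2326]
tool_rot: [0.7, 0.714, 0.0, 0.0]
ft_force: [1.3, -0.3, -1.9]
grip_width: 0.0059
grip_force: 60.0
```

```bash
python3 lan.py; python3 go.py .533 .025 .233 1.592; python3 - <<'E'
from h import *
im,d=robot.camera("scene"); C=cloud(model("scene"),d)
cv2.imwrite("pics/s6.png",cv2.resize(im[90:240,220:380,::-1],None,fx=4,fy=4,interpolation=2)); np.save("c6.npy",C); np.save("i6.npy",im)
E
```

```text
pos [0.4492 0.0233 0.2326] grip 59.96603965759277 0.005876894537633527 F [ 1.3 -0.3 -1.9] M [ 0.07 -0.08 -0.01]
scene 29 droop rad -0.4313767071075452 z at grip -0.03888076693645522 yawoff 0.002250836283052837 far end x -0.09409821330205653
wrist 250 droop rad -0.03664173765539482 z at grip -0.012581289077472245 yawoff -0.003741562126477292 far end x -0.025334080810966653
t 11.7667 pos [0.4492 0.0227 0.2326] phi 1.5905 q [-0.2   0.29  1.85 -0.    1.   -0.22] F [ 0.2 -0.1 -3.1]
0.003 0.419 -0.002 -0.000 rows~2.0
```

View pics/s6.png

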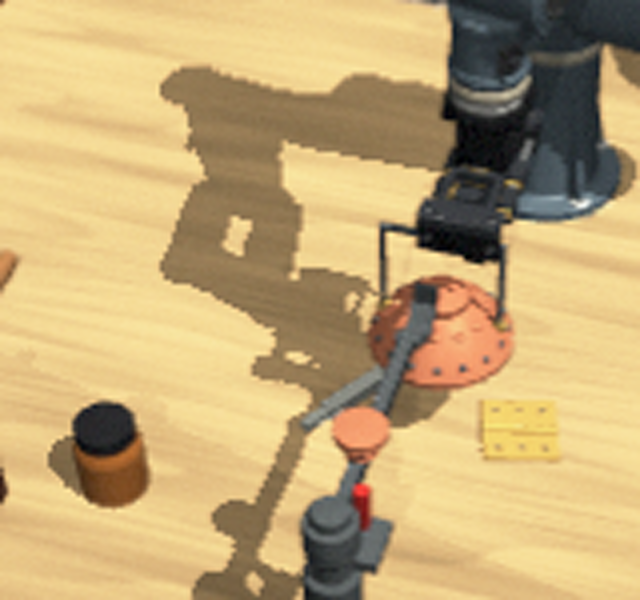

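The lantern hangs nearly level from the gripper, with its handle legs at crop x=384 and x=501 and the hook tip at (425,293) in front of it. I check the bar and crown points before threading.

```bash
python3 - <<'E'
from h import *
C=np.load("c6.npy");im=np.load("i6.npy");x,y,z=[C[...,i] for i in range(3)]
h=(x>.41)&(x<.49)&(y<-.012)&(y>-.12)&(z>.17)&(z<.27);P=C[h]
for lo in np.arange(-.09,0,.01):
    q=P[(P[:,1]>=lo)&(P[:,1]<lo+.01)]
    if len(q): print("y%.3f zmax %.3f med %.3f x med %.3f n%d"%(lo+.005,q[:,2].max(),np.median(q[:,2]),np.median(q[:,0]),len(q)))
hsv=cv2.cvtColor(im,cv2.COLOR_RGB2HSV);c=(hsv[...,0]<12)&(hsv[...,1]>110)&(x>.35)&(x<.55)&(abs(y)<.12)&(z>.08)&(z<.2)
Q=C[c];print(len(Q),Q.min(0),Q.max(0),"crown",Q[Q[:,2]>.16].mean(0))
M=model("scene");print(onplane(M,[(220+383/4,90+227/4),(220+500/4,90+237/4)],.246))
E
```

```text
y-0.075 zmax 0.239 med 0.207 x med 0.452 n6
y-0.065 zmax 0.243 med 0.210 x med 0.455 n24
y-0.055 zmax 0.243 med 0.241 x med 0.453 n5
y-0.045 zmax 0.243 med 0.242 x med 0.454 n6
y-0.035 zmax 0.243 med 0.238 x med 0.454 n3
y-0.015 zmax 0.170 med 0.170 x med 0.441 n2
487 [ 0.39997165 -0.07900721  0.10045462] [0.53995378 0.06472137 0.19871698] crown [4.52388575e-01 2.29947013e-04 1.68495504e-01]
[[ 0.46437837 -0.06380716  0.246     ]
 [ 0.44492593  0.04625427  0.246     ]]
```

move_arm(motion="-1 0 0.03 0 0;-1 0 0.07 0 0;-1 0 0.11 0 0;-1 0 0.15 0 0;-1 0 0.2 0 0;-1 0 0.25 0 0;-1 0 0.3 0 0;-1 0 0.34 0 0;-1 0.003 0.38 0 0;-1 0.003 0.405 0 0;-1 0.003 0.415 0 0;-1 0.003 0.415 0 0")

```text
time: 12.82
position: [0.5322, 0.0257, 0.2324]
tool_rot: [0.7, 0.714, -0.0, -0.0]
ft_force: [-0.5, -1.8, -2.6]
grip_width: 0.0059
grip_force: 60.0
```

```bash
python3 anv.py; python3 go.py .532 .0245 .195 1.592 .532 .0245 .188 1.592; python3 - <<'E'
from h import *
im,d=robot.camera("scene");C=cloud(model("scene"),d);x,y,z=[C[...,i] for i in range(3)]
h=(x>.49)&(x<.57)&(y<-.03)&(y>-.09)&(z>.225)&(z<.26);print(np.median(C[h],0),C[h].min(0),C[h].max(0),h.sum())
E
```

```text
scene anvil [ 0.7218 -0.0036  0.2483] 131 theta 0.04264447097276426
top anvil [ 0.7206 -0.0079  0.25  ] 204 theta 0.04491411191627448
t 12.9167 pos [0.5313 0.0258 0.2324] phi 1.5911 q [-0.16  0.4   1.66 -0.    1.08 -0.18] F [ 0.4 -0.8 -3.7]
-0.007 0.004 0.187 -0.000 rows~0.9
-0.007 0.004 0.222 -0.000 rows~1.1
[ 0.53596039 -0.05658343  0.23988572] [ 0.53089742 -0.06898157  0.22662282] [ 0.54095452 -0.03524283  0.24562764] 26
```

move_arm(motion="-1 0 0 0.02 0;-1 0 0 0.05 0;-1 0 0 0.08 0;-1 0 0 0.11 0;-1 0 0 0.14 0;-1 0 0 0.16 0;-1 0 0 0.175 0;-1 0 0 0.185 0;-1 0 0 0.185 0")

```text
time: 13.72
position: [0.5317, 0.0257, 0.1951]
tool_rot: [0.7, 0.714, -0.0, -0.0]
ft_force: [-1.5, -0.6, -2.1]
grip_width: 0.0061
grip_force: 60.0
```

move_arm(motion="-1 0 0 0.006 0;-1 0 0 0.012 0;-1 0 0 0.018 0;-1 0 0 0.018 0")

```text
time: 14.05
position: [0.5318, 0.0257, 0.1919]
tool_rot: [0.7, 0.714, -0.0, -0.0]
ft_force: [1.0, -0.9, -3.4]
grip_width: 0.0061
grip_force: 60.0
```

move_arm(motion="-1 0 0 0.005 0;-1 0 0 0.01 0;-1 0 0 0.01 0")

```text
time: 14.3
position: [0.532, 0.0258, 0.1905]
tool_rot: [0.7, 0.714, 0.0, 0.0]
ft_force: [-1.3, 2.2, 2.6]
grip_width: 0.0059
grip_force: 59.9
```

move_arm(motion="-1 0 0 0.004 0;-1 0 0 0.008 0;-1 0 0 0.008 0")

```text
time: 14.55
position: [0.5321, 0.0258, 0.1896]
tool_rot: [0.7, 0.714, 0.0, 0.0]
ft_force: [-2.2, 1.7, 8.7]
grip_width: 0.0059
grip_force: 59.9
```

```bash
python3 anv.py; python3 go.py; python3 - <<'E'
from h import *
for n in("scene","wrist"):
    im,d=robot.camera(n);C=cloud(model(n),d);x,y,z=[C[...,i] for i in range(3)]
    h=(x>.48)&(x<.58)&(y<-.028)&(y>-.06)&(z>.185)&(z<.225)&(d>0);Q=C[h];print(n,len(Q),np.median(Q,0) if len(Q) else 0, np.polyfit(Q[:,1],Q[:,2],1) if len(Q)>5 else 0)
E
```

```text
scene anvil [ 0.7224 -0.0042  0.2484] 129 theta 0.05004037871463087
top anvil [ 0.7206 -0.0077  0.2498] 206 theta 0.04282984426612291
t 14.65 pos [0.5321 0.0258 0.1897] phi 1.5911 q [-0.16  0.46  1.71  0.    0.97 -0.18] F [-2.7  0.9  8.1]
scene 14 [ 0.53555794 -0.04890213  0.20240684] [0.0797832 0.2055509]
wrist 0 0 0
```

The load has passed to the hook (force now upward). I ease off and release gently.

move_arm(motion="-1 0 0 -0.005 0;-1 0 0 -0.005 0;-1 0 0 -0.005 0;-1 0 0 -0.005 0", newtons=8)

```text
time: 15.08
position: [0.5321, 0.0257, 0.1894]
tool_rot: [0.7, 0.714, 0.0, 0.0]
ft_force: [-1.4, 1.5, 2.0]
grip_width: 0.0077
grip_force: 8.0
```

move_arm(motion="-0.8 0 0 0 0;-0.75 0 0 0 0;-0.7 0 0 0 0;-0.65 0 0 0 0;-0.6 0 0 0 0;-0.5 0 0 0 0;-0.4 0 0 0 0;-0.3 0 0 0 0;-0.2 0 0 0 0;-0.2 0 0 0 0")

```text
time: 15.92
position: [0.5319, 0.0257, 0.1894]
tool_rot: [0.7, 0.714, 0.0, 0.0]
ft_force: [-0.4, -0.4, 0.8]
grip_width: 0.0333
grip_force: 0.0
```

```bash
python3 anv.py; python3 go.py .532 .026 .30 1.592; python3 - <<'E'
from h import *
for n in("scene",):
    im,d=robot.camera(n);C=cloud(model(n),d);x,y,z=[C[...,i] for i in range(3)]
    h=(x>.48)&(x<.58)&(y<-.028)&(y>-.06)&(z>.185)&(z<.225)&(d>0);Q=C[h];print(n,len(Q),np.median(Q,0) if len(Q) else 0, np.polyfit(Q[:,1],Q[:,2],1) if len(Q)>5 else 0)
E
```

```text
scene anvil [ 0.7219 -0.0036  0.2482] 132 theta 0.043186638420145584
top anvil [ 0.7206 -0.0077  0.25  ] 207 theta 0.04323118567783783
t 16.0167 pos [0.5319 0.0257 0.1894] phi 1.5911 q [-0.16  0.46  1.71 -0.    0.97 -0.18] F [-0.4 -0.6  0.2]
0.002 0.001 -0.553 -0.000 rows~2.7
scene 13 [ 0.5361836  -0.04891984  0.20079864] [-0.07931846  0.19647208]
```

move_arm(motion="-0.2 0 0 -0.03 0;-0.2 0 0 -0.08 0;-0.2 0 0 -0.15 0;-0.2 0 0 -0.25 0;-0.2 0 0 -0.4 0;-0.2 0 0 -0.55 0;-0.2 0 0 -0.7 0;-0.2 0.3 -0.2 -0.8 0;-0.2 0.6 -0.3 -0.8 0;-0.2 0.9 -0.4 -0.8 0;-0.2 1 -0.4 -0.8 0;-0.2 1 -0.4 -0.8 0")

```text
time: 17.07
position: [0.4499, 0.2158, 0.3507]
tool_rot: [0.7, 0.714, 0.001, 0.001]
ft_force: [1.7, -0.8, 0.1]
grip_width: 0.0351
grip_force: 0.0
```

move_arm(motion="-0.2 0.1 0 0 0;-0.2 0.3 0 0 0;-0.2 0.5 0 0 0;-0.2 0.5 0 0 0;-0.2 0.5 0 0 0;-0.2 0.5 0 0 0;-0.2 0.5 0 0 0;-0.2 0.5 0 0 0;-0.2 0.5 0 0 0;-0.2 0.5 0 0 0;-0.2 0.5 0 0 0;-0.2 0.5 0 0 0")

```text
time: 18.07
position: [0.449, 0.3139, 0.3491]
tool_rot: [0.7, 0.714, 0.0, -0.0]
ft_force: [-1.0, 0.2, 0.1]
grip_width: 0.0348
grip_force: 0.0
```

```bash
python3 anv.py; python3 go.py; python3 - <<'E'
from h import *
for k in range(2):
  for n in("scene","top"):
    im,d=robot.camera(n);C=cloud(model(n),d);x,y,z=[C[...,i] for i in range(3)]
    h=(x>.48)&(x<.58)&(abs(y+.01)<.058)&(abs(y+.01)>.016)&(z>.18)&(z<.225)&(d>0);Q=C[h]
    print(n,len(Q),np.median(Q,0),"slope",np.polyfit(Q[:,1],Q[:,2],1)[0],"y",Q[:,1].min(),Q[:,1].max())
    if n=="scene" and k: cv2.imwrite("pics/s7.png",cv2.resize(im[90:240,210:390,::-1],None,fx=4,fy=4,interpolation=2))
    g=(x>.4)&(x<.65)&(abs(y)<.15)&(z>.05)&(z<.175);Q=C[g];print("  dome ext",Q.min(0).round(3),Q.max(0).round(3))
E
```

```text
scene anvil [ 0.7221 -0.0033  0.2483] 133 theta 0.03976440964050593
top anvil [ 0.7206 -0.0078  0.2501] 203 theta 0.04387059760845436
t 18.1667 pos [0.4489 0.3141 0.349 ] phi 1.5907 q [0.41 0.3  1.47 0.   1.37 0.39] F [ 0.1 -0.5 -0.9]
scene 52 [ 0.53578751 -0.03285452  0.19946637] slope 0.044102205653458265 y -0.06791084116398327 0.045186717060000575
  dome ext [ 0.476 -0.079  0.06 ] [0.61  0.069 0.173]
top 83 [0.53612333 0.00733934 0.20115834] slope -0.00283765438372151 y -0.06558654103938509 0.0469719519807968
  dome ext [ 0.463 -0.083  0.068] [0.608 0.063 0.132]
scene 50 [ 0.53537509 -0.03055098  0.19935545] slope 0.022830469126942907 y -0.0674223772461488 0.04545485126221149
  dome ext [ 0.479 -0.078  0.062] [0.611 0.069 0.174]
top 82 [ 0.53611181 -0.00934875  0.20203629] slope 0.008732459547268649 y -0.06547107274588443 0.0469490280345206
  dome ext [ 0.463 -0.083  0.067] [0.608 0.063 0.133]
```

View pics/s7.png

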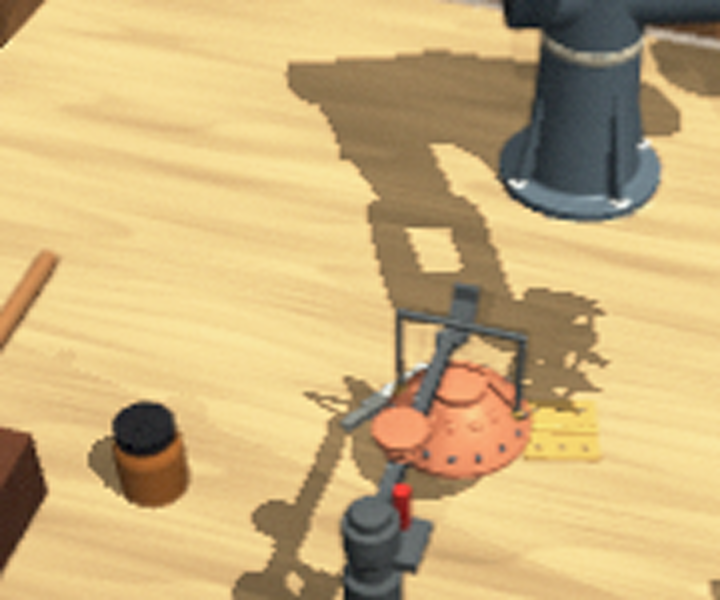

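The picture shows the lantern hanging on the hook at the middle of its bar (hook at 455,325; bar from 400,313 to 523,340). It hangs level, with the arm at the red stop and the other things where they were. I let it settle, then hand in.

move_arm(motion="-0.2 0 0 0 0;-0.2 0 0 0 0;-0.2 0 0 0 0;-0.2 0 0 0 0;-0.2 0 0 0 0;-0.2 0 0 0 0;-0.2 0 0 0 0;-0.2 0 0 0 0;-0.2 0 0 0 0;-0.2 0 0 0 0;-0.2 0 0 0 0;-0.2 0 0 0 0")

```text
time: 19.37
position: [0.4489, 0.3143, 0.349]
tool_rot: [0.7, 0.714, -0.0, 0.0]
ft_force: [0.2, -1.0, 0.2]
grip_width: 0.0347
grip_force: 0.0
```

```bash
python3 anv.py; python3 -c "
from rig import robot
print(robot.hand_in())"
```

```text
scene anvil [ 0.722  -0.0037  0.2482] 132 theta 0.04355638709558758
top anvil [ 0.7204 -0.0077  0.2497] 208 theta 0.04313133533430373
the job is handed in; nothing more can be done
None
```

I swung the arm out to its red stop, hung the lantern top level on the hook by the middle of its handle, and handed the job in at about 19.5 s; no verdict was returned.

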